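# Brush out a clamped glass column

## Task

Dye has dried along the low side of the wide glass column that is clamped at a slant in the retort stand. Take the bottle brush out of the tall white jar and give the column three strokes: each time push the brush down until you feel its end tuft give against the plunger that closes the column below, then draw the bristles up to the mouth while pressing them against that low side, firmly but gently, because the glass is thin. Then stand the brush back in its jar, bristles down, with the column left as it was clamped and nothing else disturbed.

Things in the scene. Friction and masses are not known exactly. Their poses are not given: they have to be found in the camera images.
- brush: bottle brush, 90 g, leaning about 15 degrees in the jar, bristles down. Origin on its axis in the wooden handle, 160 mm from the tip: the place to grip; z runs from tip to handle end. Along z: round handle 18 mm thick from +38 (16 mm wire loop beyond) to -52; 5 mm wire stem to -98; nylon bristles 30 mm thick to -148; end tuft 16 mm thick to -160 mm. Round about z: may be held at any turn.
- bristles: the brush's wire stem with bristles and tuft; origin where the stem leaves the handle, 108 mm from the tip; axes like the brush's. The stem springs at the handle: pressing the bristles sideways takes about 3 N per mm. Scrubbing needs more than 2 N sideways on the glass (4 to 5 N is good); 9 N, sideways or endways, breaks the column.
- brush_tip (a point): the very tip of the end tuft, the lower end of the brush; axes like the brush's.
- bristle_mid (a point): the middle of the bristles, on the brush's axis, 37 mm from the tip of the tuft
- tuft (a joint): how far the end tuft of the brush is pushed in: 0 free, up to 0.006 m at its stop. It springs: it starts to give at about 1.5 N endways and meets its stop at about 5 N.
- jar: tall white ceramic jar that holds the brush, 125 mm high, 58 mm across, inside 50 mm across with the inner floor 8 mm above the bench, 0.6 kg, loose; origin at the centre of its foot, z up. The brush leans over its -x side at the start.
- stand: retort stand, fixed: grey base plate 130 x 210 mm, 12 mm steel rod 400 mm high, standing 140 mm to +y and 24 mm to +x of the origin; the clamp arm runs along y from the rod to the column, 130 mm up. Origin on the bench below the crossing of the clamp arm's and the column's axes; z up; the column slants in the x-z plane, mouth to -x.
- tube: glass column, open above, clamped 16 to 28 degrees from upright, mouth leaning to the robot; 46 mm across inside, 52 mm outside. Below it ends in a flat black rubber plunger, set anywhere from 100 to 130 mm below the mouth: seen or felt, not told. Origin on its axis, 60 mm below the mouth; z to the mouth; y along the clamp arm to the rod; -x is the low side (nearest the robot) with the dye.
- tube_mouth (a point): centre of the column's mouth; axes like the column's. Only clamp friction holds the column: rough pushing turns it.
- bottle_a: closed glass sample bottle with a black lid, 68 mm across, 147 mm high, 0.42 kg, standing; origin at the centre of its foot. Bystander: leave it.
- bottle_b: closed glass sample bottle with a black lid, 68 mm across, 147 mm high, 0.42 kg, standing; origin at the centre of its foot. Bystander: leave it.
- bottle_c: closed glass sample bottle with a black lid, 68 mm across, 147 mm high, 0.42 kg, standing; origin at the centre of its foot. Bystander: leave it.
- flask: flat glass pocket flask with a brass cap, lying on its face, 78 mm wide, 155 mm long with its cap to +x, 28 mm high; origin under its centre. Bystander: leave it.
- vial: glass sample tube with an aluminium cap, lying along its x axis, 120 mm long, 29 mm thick; origin on the bench under its centre. Bystander: leave it.
- rack: wooden test tube rack with four stoppered tubes, 250 mm along y, 65 mm deep, 157 mm high with the stoppers; origin at the centre of its underside. Bystander: leave it.
- wash_bottle: white plastic wash bottle, 70 mm across, 190 mm high with its spout; origin at the centre of its foot. Bystander: leave it.
Mind the look-alikes: they are no part of the job. Leave any orange look-alike of the jar alone. Of the things that look like the brush, the smaller one is meant.

How it is judged (in metres and radians):
On the way, in this order (a step that is already met when the one before it is completed fails the run):
1. first stroke: the brush is pushed down inside the column until its end tuft gives by 1 mm against the plunger (tip more than 92 mm below the mouth) (z of brush_tip in the frame of tube_mouth between -0.14 and -0.092 m and x of brush_tip in the frame of tube_mouth between -0.023 and 0.023 m and y of brush_tip in the frame of tube_mouth between -0.023 and 0.023 m and value of joint tuft above 0.001 m), for 0.05 s.
2. first stroke: half way up (tip 72 to 88 mm below the mouth) the bristles press on the low side with more than 2 N (z of brush_tip in the frame of tube_mouth between -0.088 and -0.072 m and x of bristle_mid in the frame of tube_mouth between -0.014 and -0.005 m and contact force between bristles and tube above 2 N), for 0.05 s.
3. first stroke: with the bristles at the mouth (tip 36 to 67 mm below it) they still press on the low side with more than 2 N (z of brush_tip in the frame of tube_mouth between -0.067 and -0.036 m and x of bristle_mid in the frame of tube_mouth between -0.014 and -0.005 m and contact force between bristles and tube above 2 N), for 0.05 s.
4. second stroke: the brush is pushed down inside the column until its end tuft gives by 1 mm against the plunger (tip more than 92 mm below the mouth) (all of step 1), for 0.05 s.
5. second stroke: half way up (tip 72 to 88 mm below the mouth) the bristles press on the low side with more than 2 N (all of step 2), for 0.05 s.
6. second stroke: with the bristles at the mouth (tip 36 to 67 mm below it) they still press on the low side with more than 2 N (all of step 3), for 0.05 s.
7. third stroke: the brush is pushed down inside the column until its end tuft gives by 1 mm against the plunger (tip more than 92 mm below the mouth) (all of step 4), for 0.05 s.
8. third stroke: half way up (tip 72 to 88 mm below the mouth) the bristles press on the low side with more than 2 N (all of step 5), for 0.05 s.
9. third stroke: with the bristles at the mouth (tip 36 to 67 mm below it) they still press on the low side with more than 2 N (all of step 6), for 0.05 s.
At the end, for the whole second after the job is handed in: The brush stands at rest in its jar, bristles down (tip inside the jar within 30 mm of its foot's level, brush leaning less than 29 degrees, slower than 20 mm/s); the jar stands upright on the bench (within 3 degrees); the mouth of the clamped column is within 8 mm of where it was (x of brush_tip in the frame of jar between -0.026 and 0.026 m and y of brush_tip in the frame of jar between -0.026 and 0.026 m and z of brush_tip in the frame of jar between 0 and 0.03 m and angle between brush's own z axis and vertical below 0.5 rad and linear speed of brush below 0.02 m/s and angle between jar's own z axis and vertical below 0.05 rad and height (world z) of jar below 0.005 m and distance of tube_mouth from where it was at the start of the episode below 0.008 m); the robot touches nothing.
It fails at once if the brush loads the column with more than 9 N (contact force between bristles and tube above 9 N).
It fails at once if the clamped column is turned: its mouth shifts more than 8 mm (distance of tube_mouth from where it was at the start of the episode above 0.008 m).
It fails at once if the jar is knocked over (leans more than 29 degrees) (angle between jar's own z axis and vertical above 0.5 rad).
It fails at once if a bystander is shifted more than 15 mm (distance of any of bottle_a, bottle_b, bottle_c, flask, vial, rack, wash_bottle from where it was at the start of the episode above 0.015 m).
It also fails if it takes over 72 s, if anything falls off the work surface, if the arm or the gripper's body presses on something with over 40 N, if the wrist force passes 120 N, or if a joint passes its speed limit or range.

## Robot

A 6-joint arm with a two-finger parallel gripper is mounted at the origin on the work surface. World frame = base frame: x ahead of the robot, y to its left, z up, the work surface at z = 0. Lengths are in m, angles in degrees, forces in N, time in s.
With the tool pointing down it reaches from about 0.35 to 0.875 m from the base axis. Payload 4.2 kg.
Tool frame: the origin (TCP) lies midway between the tips of the shut fingers; the grasp point (between the pads) lies 19 mm behind it; z points along the fingers, y is the line along which they close (so a half turn about z gives the same grasp; the last joint's range is limited). The gripper opens to 87 mm and grips with 3 to 60 N. Pads are 19 mm wide; open, the fingers measure 117 mm over their backs; the gripper's body (75 mm by 190 mm) begins 51 mm behind the grasp point.
Start: joints at [88.499, 22.042, 0.453, 0, -68.411, -14.817], TCP at [0.176, 0.6, 0.223] pointing down, gripper open.
Joint ranges: [-179.83, 179.83], [-69.29, 118.12], [-61.27, 80.66], [-181.25, 117.63], [-171.15, -9.14], [-177.46, 177.46]. Speed limits (degrees/s): [159.86, 159.86, 180, 180, 180, 180].

## Interface

Orientations are given as a 3x3 rotation matrix whose columns are the frame's x, y, z axes.
In Python, from station import * gives the robot as it stands.
- The arm moves only by the tool move_arm, never from a script. Its argument "targets" is text: rows parted by semicolons, each of 4 numbers parted by spaces: the shift along the world's x, y, z in units of 25 mm (1.0 is 25 mm), then the turn about the world's z in units of 5 degrees (1.0 is 5 degrees). In form: tx ty tz spin; .... A call has 1 to 10 rows; each row shifts and turns the commanded pose from where the row before left it; what a row does not reach is not made up. A row lasts 1/12 s, in which the tool goes at most 41.7 mm and 7.16 degrees, less where a joint would pass 70% of its speed; a pose out of reach is approached as far as the arm can. A call is refused whole if a number of a shift passes 1 or a number of a turn 1, either way. A call with a gripper value outside its range is refused whole. "gripper" is the finger opening in mm, from 0 to 87, set as the call begins (left out, the last holds). The fingers move at their own pace and stop on an object; the grip force is fixed at half the most. Time passes only in rows, so rows that do not move let the fingers close. It gives the time, the measured TCP pose, the force, the opening and the grip force at its end, in the units of the state.
- sense(): the state, without advancing time (a new reading comes with each control period).
- capture(name): name is "side" or "top" or "wrist"; returns a dict with "image" (480x640x3 uint8, blue, green, red), "fx", "fy", "cx", "cy" (pixels), "world_from_camera" (4x4, takes a point from camera to world coordinates); the wrist camera has in their place "hand_eye" (4x4, takes a point from camera to tool coordinates, whose origin is the TCP and whose axes are the flange's). Camera axes: x right, y up, looking along -z (the intrinsics and any distortion apply to the point x, -y, -z); pixel columns grow to the right and rows downward; lengths in m; the calibration is good to about 2 mm. A picture is of the moment at which its call begins: read the wrist's pose just before it. There is no depth.
- finish_job(): hands the job in; it is judged then, once.
The state is a dict: "time_s": time; "joints": joint angles; "joint_velocities": joint speeds; "effort": joint torques, N m; "tcp_pos": TCP position; "ee_rot": TCP orientation; "wrist_force": force on the tool from outside, world axes, zero at the start; "moment": the same for the moment, N m; "gripper_width": opening from 0.0 (shut) to 1.0 (fully open); "gripper_force": force on a finger pad.
Only numpy, scipy, OpenCV 4.12 (cv2) and the standard library are available. Lean on these libraries where they do the work, as an engineer would, in place of code of your own. Each camera call takes 0.05 s, during which the arm holds its last target. There are 200 camera calls.

## Working session

There is one attempt and no reset: what is moved stays moved. The work goes in short steps, Python scripts to look and compute and a tool call to move; the robot and the scene stay as the last step left them, time stands still between calls to the robot, and variables do not carry over. Pictures are saved under pics/ and viewed, at most 10 in all, crops included, and the job is handed in when it is done.

Besides the shell and the picture viewer there is one more tool, called after "Call:" in YAML: its name, and indented under it one key for each argument. move_arm: Moves the arm, as the interface text tells. Its arguments: {"type":"object","properties":{"targets":{"type":"string"},"gripper":{"type":"number"}},"required":["targets"]}

```bash
ls; mkdir -p pics; python3 - <<'E'
from station import *
import cv2,numpy as np
s=sense();print({k:np.round(v,3).tolist() for k,v in s.items()})
for n in("side","top"):
    c=capture(n);cv2.imwrite(f"pics/{n}0.png",c["image"]);print(n,c["fx"],c["fy"],c["cx"],c["cy"],np.round(c["world_from_camera"],4).tolist(),[k for k in c])
E
```

```text
pics
{'time_s': 0.0, 'joints': [88.499, 22.091, 0.379, -0.029, -68.411, -14.816], 'joint_velocities': [-0.019, -0.03, -0.04, -0.046, 0.011, 0.074], 'effort': [-0.0, -39.067, 18.74, 4.22, 0.011, -0.0], 'tcp_pos': [0.175, 0.599, 0.221], 'ee_rot': [[0.96, -0.281, -0.001], [-0.281, -0.96, -0.002], [0.0, 0.002, -1.0]], 'wrist_force': [-0.133, -0.672, 0.299], 'moment': [-0.012, 0.055, 0.012], 'gripper_force': 0.0, 'gripper_width': 1.001}
side 455.9134190095857 455.9134190095857 313.76619203014246 241.79941391939536 [[0.9588, 0.1838, -0.2166, 0.2147], [-0.2831, 0.555, -0.7822, -0.897], [-0.0236, 0.8113, 0.5841, 0.8641], [0.0, 0.0, 0.0, 1.0]] ['image', 'fx', 'fy', 'cx', 'cy', 'world_from_camera']
top 514.7141229151554 514.7141229151554 322.750855173727 244.318554560464 [[0.0149, 0.9901, -0.1398, 0.2904], [-0.9999, 0.0157, 0.005, 0.058], [0.0072, 0.1397, 0.9902, 1.5015], [0.0, 0.0, 0.0, 1.0]] ['image', 'fx', 'fy', 'cx', 'cy', 'world_from_camera']
```

View pics/side0.png

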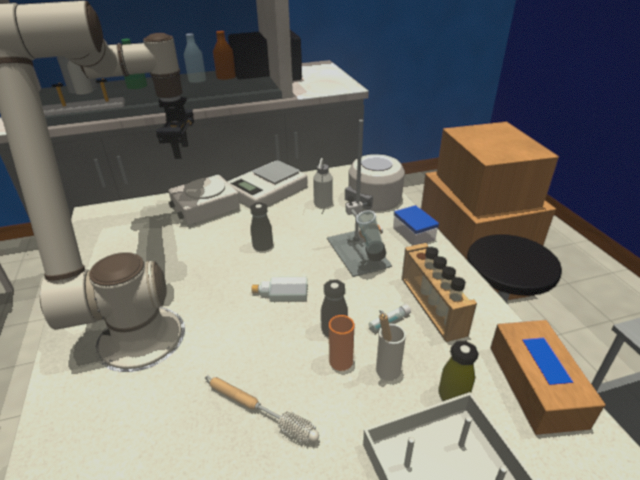

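View pics/top0.png

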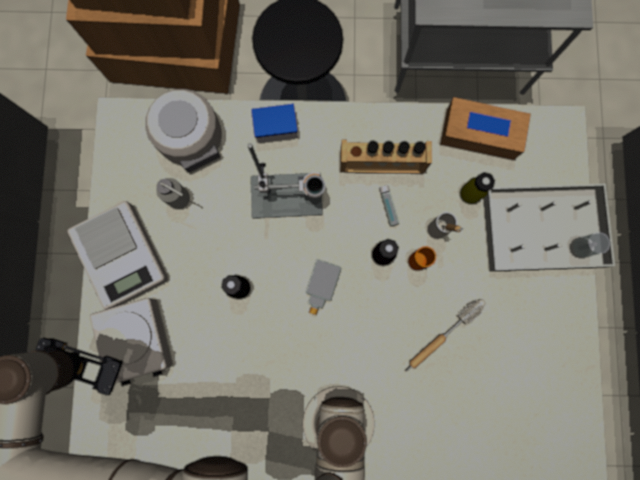

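Brush candidates: the one with its handle sticking out of the white jar (side 387,330; top 447,226) and the large one lying on the bench (side 262,408; top 448,332). The one in the white jar fits, because it is smaller and stands in the jar. The orange jar (side 341,343) is the look-alike. I'll confirm in one composite crop.

```bash
cat > h.py <<'E'
from station import *
import cv2,numpy as np
def ray(c,u,v,T=None):
    T=np.array(c["world_from_camera"]) if T is None else T
    d=T[:3,:3]@np.array([(u-c["cx"])/c["fx"],-(v-c["cy"])/c["fy"],-1]);return T[:3,3],d/np.linalg.norm(d)
def onz(c,u,v,z,T=None):
    o,d=ray(c,u,v,T);return o+d*(z-o[2])/d[2]
def proj(c,p,T=None):
    T=np.array(c["world_from_camera"]) if T is None else T
    q=T[:3,:3].T@(np.array(p)-T[:3,3]);return np.array([c["cx"]+c["fx"]*q[0]/-q[2],c["cy"]-c["fy"]*q[1]/-q[2]])
def tri(*rs):
    A=0;b=0
    for o,d in rs:
        P=np.eye(3)-np.outer(d,d);A=A+P;b=b+P@o
    p=np.linalg.solve(A,b);return p,[np.linalg.norm((np.eye(3)-np.outer(d,d))@(p-o)) for o,d in rs]
def wristT(c,s):
    T=np.eye(4);T[:3,:3]=s["ee_rot"];T[:3,3]=s["tcp_pos"];return T@np.array(c["hand_eye"])
E
python3 - <<'E'
from h import *
S=cv2.imread("pics/side0.png");T=cv2.imread("pics/top0.png")
def cr(I,x,y,w,h,k):return cv2.resize(I[y:y+h,x:x+w],None,fx=k,fy=k,interpolation=cv2.INTER_CUBIC)
a=cr(S,350,300,80,60,5);b=cr(T,405,190,80,60,5);c=cr(S,320,180,80,60,5);d=cr(T,245,140,100,75,4)
cv2.imwrite("pics/c1.png",np.vstack([np.hstack([a,b]),np.hstack([c,d])]))
E
```

```text
(no output)
```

View pics/c1.png

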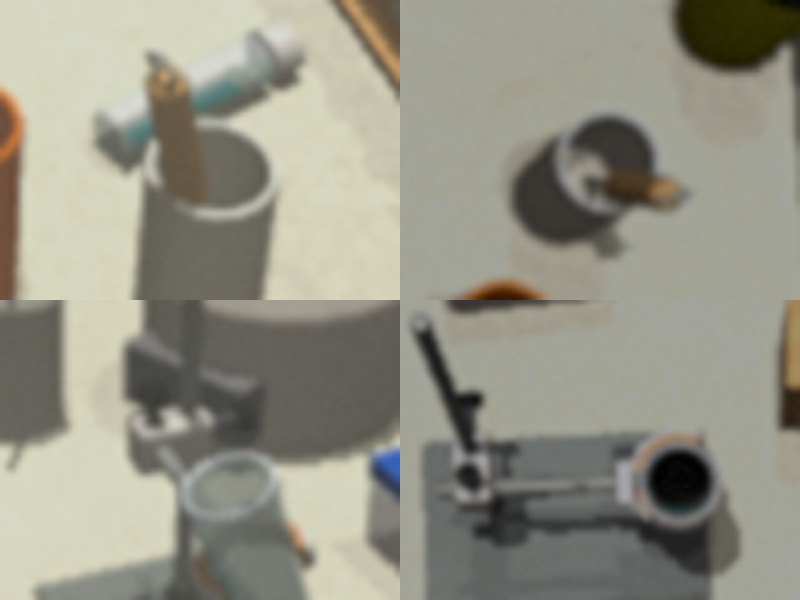

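The lower-left and lower-right crops show the column: mouth at side (366,217) and top (315,185). The upper crops confirm a single brush handle leaning out of the white jar: handle end at side (384,317) and top (458,228), crossing the rim at side (389,338).

```bash
python3 - <<'E'
from h import *
s=capture("side");t=capture("top")
def P(n,a,b):
    p,e=tri(ray(s,*a),ray(t,*b));print(n,np.round(p,4),np.round(e,4));return p
h=P("handle end",(384.2,317),(458,228)); 
m=P("mouth",(366,217.4),(315,185))
r=P("jar rim centre",(392,334.3),(447,223))
print("jar rim centre top z.125",onz(t,446.5,222.7,.125),"side",onz(s,392.3,334.2,.125))
print("plate corners (z~.01)",[np.round(onz(t,*q,.01),4).tolist() for q in [(251,176),(323,176),(323,216),(251,217)]])
print("top handle ray @z",[np.round(onz(t,447,226,z),4).tolist() for z in(.1,.125)])
for z in(.04,.06,.08): print(z)
o=onz(t,445,421,0);print("base",o)
E
```

```text
handle end [ 0.5238 -0.2971  0.195 ] [0.0009 0.0009]
mouth [0.6331 0.0739 0.1871] [0.0004 0.0004]
jar rim centre [ 0.5506 -0.2868  0.1245] [0.0018 0.0018]
jar rim centre top z.125 [ 0.54948287 -0.28480674  0.125     ] side [ 0.55297766 -0.28721651  0.125     ]
plate corners (z~.01) [[0.7031, 0.2673, 0.01], [0.7067, 0.0528, 0.01], [0.5853, 0.051, 0.01], [0.5789, 0.263, 0.01]]
top handle ray @z [[0.5449, -0.2922, 0.1], [0.5404, -0.286, 0.125]]
0.04
0.06
0.08
base [ 0.00567808 -0.30106971  0.        ]
```

Call:
move_arm:
  targets: "0.4 -0.9 0.6 0.2;0.4 -1 0.6 0.2;0.4 -1 0.6 0.2;0.4 -1 0.6 0.2;0.4 -1 0.4 0.2;0.4 -1 0.4 0.2;0.4 -1 0 0.2;0.4 -1 0 0.2;0.4 -1 0 0.2;0.4 -1 0 0.2"
  gripper: 87

```text
time_s: 1.03
tcp_pos: [0.2757, 0.3508, 0.3025]
ee_rot: [[0.994, -0.109, -0.0], [-0.109, -0.994, 0.0], [-0.0, -0.0, -1.0]]
wrist_force: [0.7, -0.9, 0.9]
gripper_width: 1.001
gripper_force: 0.0
```

Call:
move_arm:
  targets: "0.4 -1 0 0.2;0.4 -1 0 0.2;0.4 -1 0 0.2;0.4 -1 0 0.2;0.4 -1 0 0.2;0.4 -1 0 0.2;0.4 -1 0 0.2;0.4 -1 0 0.2;0.4 -1 0 0.2;0.4 -1 0 0.2"

```text
time_s: 1.87
tcp_pos: [0.3756, 0.1009, 0.3027]
ee_rot: [[0.998, 0.065, 0.0], [0.065, -0.998, 0.0], [0.0, -0.0, -1.0]]
wrist_force: [1.2, 1.1, 0.6]
gripper_width: 1.002
gripper_force: 0.0
```

Call:
move_arm:
  targets: "0.4 -1 0 0.2;0.4 -1 0 0.2;0.4 -1 0 0.2;0.4 -1 0 0.2;0.4 -1 0 0.2;0.4 -1 0 0.2;0.4 -1 0 0.2;0.4 -1 0 0.2;0.4 -1 0 0.2;0.4 -1 0 0.2"

```text
time_s: 2.7
tcp_pos: [0.4757, -0.1491, 0.3024]
ee_rot: [[0.971, 0.237, -0.0], [0.237, -0.971, 0.0], [-0.0, -0.0, -1.0]]
wrist_force: [0.3, 0.0, -0.0]
gripper_width: 1.002
gripper_force: 0.0
```

```bash
python3 - <<'E'
from h import *
s=sense();c=capture("wrist");cv2.imwrite("pics/w1.png",c["image"])
print(s["time_s"],s["tcp_pos"],np.round(s["ee_rot"],3).tolist(),np.round(c["hand_eye"],3).tolist(),c["fx"])
T=wristT(c,s)
for n,p in(("handle",[.5238,-.2971,.195]),("jar",[.551,-.286,.125])):print(n,proj(c,p,T))
E
```

```text
2.7 [ 0.47570465 -0.14906519  0.30242279] [[0.971, 0.237, -0.0], [0.237, -0.971, 0.0], [-0.0, -0.0, -1.0]] [[0.001, 0.97, 0.243, 0.066], [1.0, -0.002, 0.001, -0.0], [0.001, 0.243, -0.97, -0.162], [0.0, 0.0, 0.0, 1.0]] 390.18256468817333
handle [542.15697614 219.60317495]
jar [497.10693962 170.19054449]
```

View pics/w1.png

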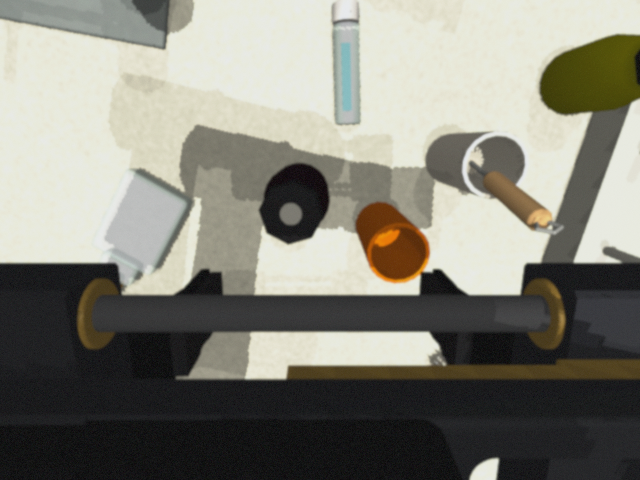

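The wrist view shows the brush handle from (491,180) to (540,218) leaning over the jar rim (centre 495,165), which matches the triangulated predictions. Next I fit the handle axis in all views.

```bash
cat > ax.py <<'E'
from h import *
def line(c,T,roi,lo=(5,60,40),hi=(20,255,255)):
    x,y,w,h=roi;m=cv2.inRange(cv2.cvtColor(c["image"],cv2.COLOR_BGR2HSV)[y:y+h,x:x+w],lo,hi)
    n,l,st,_=cv2.connectedComponentsWithStats(m);k=1+np.argmax(st[1:,4])
    p=np.argwhere(l==k)[:,::-1].astype(np.float32)+[x,y]
    vx,vy,x0,y0=cv2.fitLine(p.astype(np.float32),cv2.DIST_L2,0,.01,.01).ravel()
    t=(p-[x0,y0])@[vx,vy];a=np.array([x0,y0])+t.min()*np.array([vx,vy]);b=np.array([x0,y0])+t.max()*np.array([vx,vy])
    (o,d1),(_,d2)=ray(c,*a,T),ray(c,*b,T);N=np.cross(d1,d2);N/=np.linalg.norm(N)
    print(len(p),a.round(1),b.round(1));return o,N
def axis(pl,wts,z):
    A=np.array([n*w for (o,n),w in zip(pl,wts)]);d=np.linalg.svd(A)[2][2];d*=np.sign(d[2])
    M=np.vstack([A,[0,0,1]]);b=np.append([n@o*w for (o,n),w in zip(pl,wts)],z)
    p=np.linalg.lstsq(M,b,rcond=None)[0];print("dir",d.round(4),"lean",np.degrees(np.arccos(d[2])).round(2),"az",np.degrees(np.arctan2(d[1],d[0])).round(2),"res",(A@d).round(4),"p@z",p.round(4));return p,d
E
python3 - <<'E'
from ax import *
s=sense();w=capture("wrist");T=wristT(w,s)
a=line(w,T,(478,165,75,65));b=line(capture("side"),None,(375,308,24,34));c=line(capture("top"),None,(435,218,28,16))
axis([a,b],[1,1],.165);axis([a,c],[1,1],.165);axis([b,c],[1,1],.165);axis([a,b,c],[2,1,.5],.165)
E
```

```text
1676 [481.  174.7] [542.9 226.1]
195 [382.1 313. ] [388.4 340.1]
335 [434.7 224.7] [462.4 222.5]
dir [-0.2756 -0.2187  0.9361] lean 20.6 az -141.57 res [0. 0.] p@z [ 0.53   -0.2944  0.165 ]
dir [-0.1647  0.0571  0.9847] lean 10.04 az 160.86 res [0. 0.] p@z [ 0.539  -0.2739  0.165 ]
dir [-0.1758  0.2065  0.9625] lean 15.73 az 130.41 res [-0. -0.] p@z [ 0.5379 -0.2629  0.165 ]
dir [-0.2015 -0.016   0.9794] lean 11.66 az -175.47 res [ 0.0109 -0.0319  0.0221] p@z [ 0.5363 -0.279   0.1649]
```

Call:
move_arm:
  targets: "-0.4 -1 0 0.2;-0.4 -1 0 0.2;-0.2 -1 0 0.2;0 -1 0 0.4;0 -1 0 0.4;0 0 0 0;0 0 0 0"

```text
time_s: 3.48
tcp_pos: [0.4503, -0.2725, 0.3024]
ee_rot: [[0.936, 0.352, -0.0], [0.352, -0.936, 0.0], [-0.0, -0.001, -1.0]]
wrist_force: [-0.0, 0.3, 0.2]
gripper_width: 1.001
gripper_force: 0.0
```

```bash
python3 - <<'E'
from h import *
s=sense();w=capture("wrist");T=wristT(w,s);print(s["tcp_pos"],s["ee_rot"][:,1])
u,v=proj(w,[.535,-.29,.16],T).astype(int);print(u,v)
x,y=max(0,u-80),max(0,v-60);a=cv2.resize(w["image"][y:y+120,x:x+160],(640,480),interpolation=cv2.INTER_CUBIC)
cv2.imwrite("pics/w2.png",a);print(x,y)
E
```

```text
[ 0.45025952 -0.27249502  0.3023708 ] [ 3.51940062e-01 -9.36022357e-01 -5.82717903e-04]
383 130
303 70
```

View pics/w2.png

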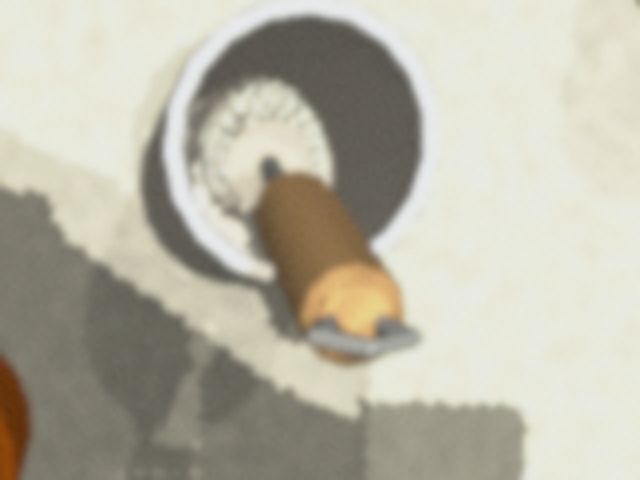

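The crop shows the handle end at px (391,147), the stem leaving the handle near px (376,121), and the jar rim centre near px (378,105). Next: the brush axis from these.

```bash
python3 - <<'E'
from h import *
s=sense();w=capture("wrist");T=wristT(w,s);sd=capture("side")
hsv=cv2.cvtColor(w["image"],cv2.COLOR_BGR2HSV)
rim=onz(w,378,105,.125,T);print("rim centre",rim, onz(w,378-32,105,.125,T),onz(w,378+32,105,.125,T))
A,e=tri(ray(w,391,147,T),ray(sd,384.2,317.3));print("A",A,e)
for z in(.192,.196,.2):print(onz(w,391,147,z,T))
o,dA=ray(w,391,147,T);_,dB=ray(w,376.5,121,T);N=np.cross(dA,dB);N/=np.linalg.norm(N)
# directions in plane with lean L
for zA in(.196,.2):
  A=onz(w,391,147,zA,T)
  # B on ray with |A-B|=.09
  b=dB@(A-o);q=(A-o)@(A-o)-.09**2;disc=b*b-q
  if disc>0:
    B=o+dB*(b+np.sqrt(disc));d=(A-B)/.09;print("B",B,"d",d,np.degrees(np.arccos(d[2])),np.degrees(np.arctan2(d[1],d[0])),"tip",A-.198*d)
for L in(13,15,17):
  f=lambda a:np.array([np.sin(np.radians(L))*np.cos(a),np.sin(np.radians(L))*np.sin(a),np.cos(np.radians(L))])
  az=np.linspace(-np.pi,np.pi,3601);r=np.abs([f(a)@N for a in az]);i=[k for k in range(1,3600) if r[k]<r[k-1] and r[k]<r[k+1]]
  for k in i:
    A=onz(w,391,147,.008+.198*np.cos(np.radians(L))+.002,T);print(L,np.degrees(az[k]),"tip",A-.198*f(az[k]))
E
```

```text
rim centre [ 0.55465352 -0.28225602  0.125     ] [ 0.54528217 -0.2575024   0.125     ] [ 0.56402218 -0.30700253  0.125     ]
A [ 0.52513894 -0.29473381  0.19166654] [np.float64(0.0008239276784087771), np.float64(0.0008239276784089033)]
[ 0.52435776 -0.29436318  0.192     ]
[ 0.52418092 -0.29368713  0.196     ]
[ 0.52400408 -0.29301108  0.2       ]
B [ 0.54396978 -0.28785029  0.10839673] d [-0.21987626 -0.06485377  0.97336962] 13.252408981398606 -163.5662714533012 tip [ 0.56771642 -0.28084608  0.00327282]
B [ 0.54361912 -0.28741205  0.11234213] d [-0.21794481 -0.06221138  0.97397629] 13.099919375225433 -164.06883982039668 tip [ 0.56715716 -0.28069322  0.0071527 ]
13 -164.4 tip [ 0.56677432 -0.2805389   0.01      ]
13 89.10000000000001 tip [ 0.52317515 -0.33705148  0.01      ]
15 -158.7 tip [ 0.57169428 -0.27418402  0.01      ]
15 83.4 tip [ 0.51805859 -0.3437058   0.01      ]
17 -154.5 tip [ 0.57628319 -0.2681991   0.01      ]
17 79.2 tip [ 0.51318547 -0.34998543  0.01      ]
```

Call:
move_arm:
  targets: "0.9 -0.25 0 -0.3;0.9 -0.25 0 -0.2;0.9 -0.25 -0.3 0;0.54 0 -0.8 0;0 0 -1 0;0 0 -1 0;0 0 -1 0;0 0 -0.8 0;0 0 0 0;0 0 0 0"

```text
time_s: 4.47
tcp_pos: [0.5315, -0.2904, 0.1797]
ee_rot: [[0.95, 0.314, -0.002], [0.314, -0.95, 0.0], [-0.002, -0.001, -1.0]]
wrist_force: [-0.6, 0.3, 0.8]
gripper_width: 1.001
gripper_force: 0.0
```

```bash
python3 - <<'E'
from h import *
s=sense();w=capture("wrist");print(s["tcp_pos"],s["ee_rot"][:,1]);cv2.imwrite("pics/w3.png",w["image"])
E
```

```text
[ 0.53149407 -0.29043998  0.17973012] [ 3.13640576e-01 -9.49541513e-01 -7.10115097e-04]
```

View pics/w3.png

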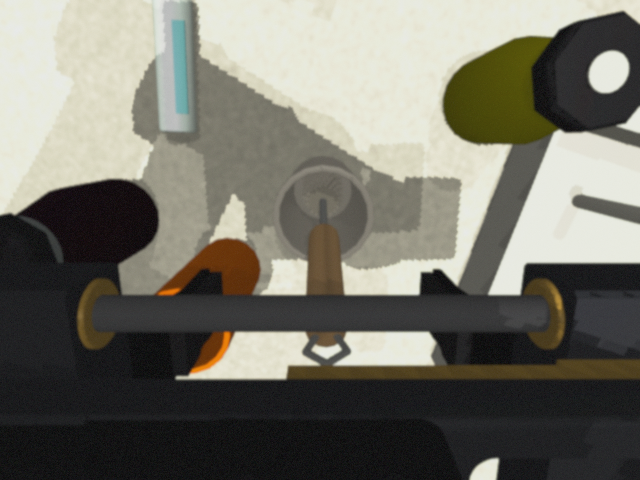

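The view shows the handle vertical in the picture at column 322, midway between the finger tips (208 and 432), so the gripper is aligned. Now down and grip.

Call:
move_arm:
  targets: "0 0 -0.7 0;0 0 -0.53 0;0 0 0 0;0 0 0 0"

```text
time_s: 4.85
tcp_pos: [0.5323, -0.2915, 0.1508]
ee_rot: [[0.95, 0.313, 0.002], [0.313, -0.95, -0.001], [0.001, 0.002, -1.0]]
wrist_force: [-0.5, 0.1, -0.0]
gripper_width: 1.001
gripper_force: 0.0
```

Call:
move_arm:
  targets: "0 0 0 0;0 0 0 0;0 0 0 0;0 0 0 0;0 0 0 0;0 0 0 0;0 0 0 0;0 0 0 0"
  gripper: 10

```text
time_s: 5.52
tcp_pos: [0.5315, -0.2915, 0.1493]
ee_rot: [[0.95, 0.312, -0.0], [0.312, -0.95, -0.0], [-0.0, 0.0, -1.0]]
wrist_force: [0.0, 0.5, -0.4]
gripper_width: 0.476
gripper_force: 0.0
```

Call:
move_arm:
  targets: "0 0 0 0;0 0 0 0;0 0 0 0;0 0 0 0;0 0 0 0;0 0 0 0;0 0 0 0"

```text
time_s: 6.1
tcp_pos: [0.5316, -0.2914, 0.1493]
ee_rot: [[0.95, 0.312, -0.0], [0.312, -0.95, 0.0], [-0.0, -0.0, -1.0]]
wrist_force: [0.0, -0.1, 0.1]
gripper_width: 0.198
gripper_force: 30.0
```

```bash
python3 - <<'E'
from h import *
s=sense();print(s["gripper_width"],s["gripper_force"])
t=capture("top");sd=capture("side")
print("rod top", onz(t,250,145.5,.4),tri(ray(t,250,145.5),ray(sd,360.5,121.5)))
print("rod foot",onz(t,262.5,184,.13))
I=sd["image"][180:270,325:395];J=t["image"][140:215,245:345]
cv2.imwrite("pics/c2.png",np.hstack([cv2.resize(I,None,fx=6.66,fy=6.66,interpolation=cv2.INTER_CUBIC)[:600,:330+120],cv2.resize(J[:,45:],None,fx=6,fy=6,interpolation=cv2.INTER_CUBIC)[:599] if 0 else np.zeros((599,1,3),np.uint8)]))
E
```

```text
0.19840257039996106 29.999919088209026
rod top [0.6647676  0.21717619 0.4       ] (array([0.66413614, 0.2166821 , 0.4028955 ]), [np.float64(0.00034587750359816693), np.float64(0.0003458775035981358)])
rod foot [0.64791625 0.21827583 0.13      ]
```

View pics/c2.png

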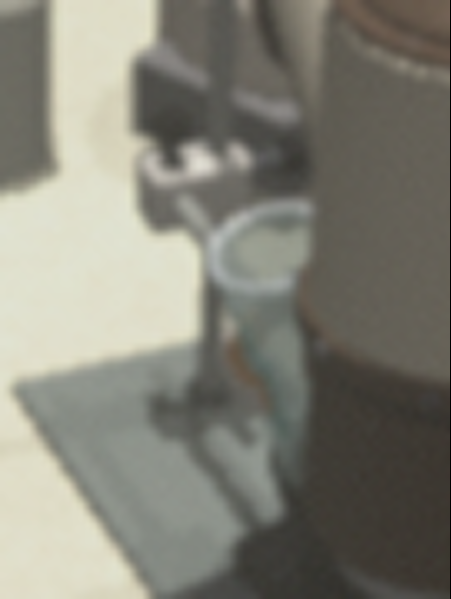

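```bash
python3 - <<'E'
from h import *
sd=capture("side");tp=capture("top");m=np.array([.6331,.0739,.1871]);p0=np.radians(1.5)
for t in(8,12,16,20,24,28):
  a=np.radians(t);d=np.array([np.sin(a)*np.cos(p0),np.sin(a)*np.sin(p0),-np.cos(a)])
  print(t,[(proj(sd,m+d*l)).round(1).tolist() for l in(0,.06,.12)],[(proj(tp,m+d*l)).round(1).tolist() for l in(.06,.12)])
I=cv2.imread("pics/side0.png")[195:285,335:415]
J=cv2.imread("pics/top0.png")[150:220,280:350]
cv2.imwrite("pics/c3.png",np.hstack([cv2.resize(I,None,fx=5,fy=5,interpolation=cv2.INTER_CUBIC),cv2.resize(J,(400,450),interpolation=cv2.INTER_CUBIC)]))
E
```

```text
8 [[365.9, 217.5], [367.7, 234.7], [369.4, 251.0]] [[315.2, 187.4], [315.3, 189.7]]
12 [[365.9, 217.5], [369.0, 234.2], [372.1, 250.0]] [[315.2, 185.8], [315.3, 186.8]]
16 [[365.9, 217.5], [370.4, 233.6], [374.7, 248.9]] [[315.2, 184.3], [315.3, 183.8]]
20 [[365.9, 217.5], [371.7, 233.0], [377.3, 247.6]] [[315.1, 182.8], [315.2, 180.9]]
24 [[365.9, 217.5], [373.0, 232.3], [379.8, 246.2]] [[315.1, 181.2], [315.2, 177.9]]
28 [[365.9, 217.5], [374.3, 231.5], [382.2, 244.7]] [[315.1, 179.7], [315.2, 175.0]]
```

View pics/c3.png

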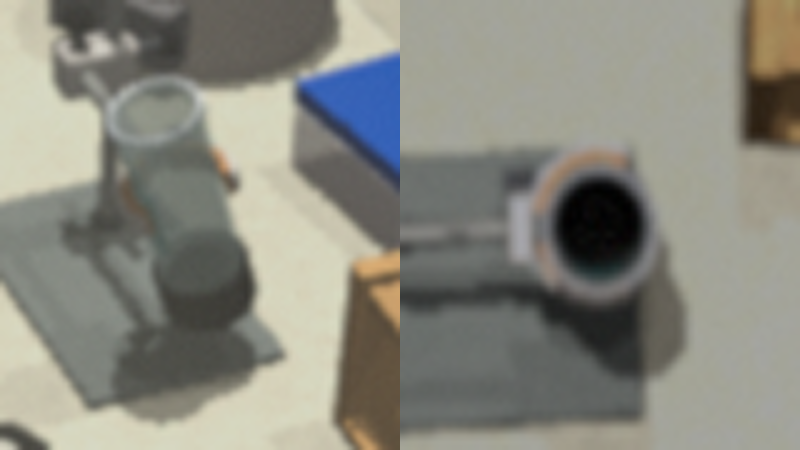

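The crop shows the column mouth at side (366,217) and the plunger's dark top face at about side (376,247). That gives a slant of about 17° and a depth of about 0.11 m. Lifting the brush straight up.

Call:
move_arm:
  targets: "0 0 0.5 0;0 0 0.8 0;0 0 0.9 0;0 0 0.9 0;0 0 0.9 0;0 0 0.9 0;0 0 0.9 0;0 0 0.9 0;0 0 0.9 0;0 0 0.6 0"

```text
time_s: 7.13
tcp_pos: [0.5318, -0.2916, 0.3567]
ee_rot: [[0.95, 0.312, 0.002], [0.312, -0.95, -0.001], [0.002, 0.002, -1.0]]
wrist_force: [0.5, -0.3, -1.1]
gripper_width: 0.196
gripper_force: 30.0
```

Call:
move_arm:
  targets: "0 1 0 -0.7;0 1 0 -0.7;0 1 0 -0.7;0 1 0 -0.7;0 1 0 -0.5;0 1 0 0;0 1 0 0;0 1 0 0;0 0 0 0;0 0 0 0"

```text
time_s: 7.97
tcp_pos: [0.5314, -0.0904, 0.3542]
ee_rot: [[0.999, 0.032, -0.0], [0.032, -0.999, 0.0], [-0.0, -0.0, -1.0]]
wrist_force: [0.3, -0.4, -1.1]
gripper_width: 0.2
gripper_force: 30.0
```

```bash
python3 - <<'E'
from h import *
s=sense();print(s["tcp_pos"],np.round(s["ee_rot"],3).tolist(),s["wrist_force"],s["moment"])
R=s["ee_rot"];tip=s["tcp_pos"]+R@[.038,0,.139];print("tip guess",tip)
w=capture("wrist");sd=capture("side");t=capture("top");T=wristT(w,s)
q=[proj(w,tip,T),proj(sd,tip),proj(t,tip)];print(q)
cs=[]
for c,(u,v) in zip((w,sd,t),q):
    x=int(np.clip(u-50,0,540));y=int(np.clip(v-50,0,380));print(x,y);cs.append(cv2.resize(c["image"][y:y+100,x:x+100],(400,400) if 0 else (266,266),interpolation=cv2.INTER_CUBIC))
cs[0]=cv2.resize(cs[0],(266,266));cv2.imwrite("pics/c4.png",np.hstack(cs))
E
```

```text
[ 0.53138464 -0.09041591  0.35419351] [[0.999, 0.032, -0.0], [0.032, -0.999, 0.0], [-0.0, -0.0, -1.0]] [ 0.25758107 -0.44570827 -1.10382667] [-0.10041569  0.00571776 -0.03343033]
tip guess [ 0.56930763 -0.08919566  0.21517783]
[array([321.7219356 , 177.10924713]), array([366.84342151, 247.22920503]), array([378.46179371, 207.42582139])]
271 127
316 197
328 157
```

View pics/c4.png

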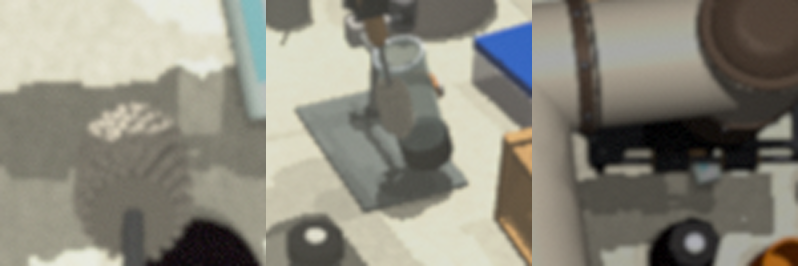

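The brush tip is at side (365,248), as predicted, and the tuft at wrist (320,176), so the tool-to-tip model holds to about 2 mm. Now over the mouth.

Call:
move_arm:
  targets: "0.3 0.9 0.1 0;0.3 0.9 0 0;0.3 0.9 0 0;0.3 0.9 0 0;0.3 0.9 0 0;0.3 0.9 0 0;0.4 0.7 0 0;0 0.44 0 0;0 0 0 0;0 0 0 0"

```text
time_s: 8.95
tcp_pos: [0.5864, 0.0715, 0.3565]
ee_rot: [[1.0, 0.029, -0.001], [0.029, -1.0, -0.001], [-0.001, 0.001, -1.0]]
wrist_force: [-0.2, 0.3, -1.1]
gripper_width: 0.201
gripper_force: 30.0
```

```bash
python3 - <<'E'
from h import *
s=sense();print(s["tcp_pos"],s["wrist_force"],s["moment"])
R=s["ee_rot"];tip=s["tcp_pos"]+R@[.038,0,.139];m=np.array([.6331,.0739,.1871])
w=capture("wrist");sd=capture("side");t=capture("top");T=wristT(w,s)
print([proj(w,p,T) for p in(tip,m)],[proj(sd,p) for p in(tip,m)])
I=np.hstack([cv2.resize(w["image"][80:280,220:420],(450,450),interpolation=cv2.INTER_CUBIC),cv2.resize(sd["image"][190:270,330:400],(350,450) if 0 else (350,400),interpolation=cv2.INTER_CUBIC).copy() if 0 else cv2.copyMakeBorder(cv2.resize(sd["image"][190:270,330:400],(350,400),interpolation=cv2.INTER_CUBIC),0,50,0,0,0)])
cv2.imwrite("pics/c5.png",I)
E
```

```text
[0.58636555 0.07146462 0.3564641 ] [-0.16010352  0.34926314 -1.06805747] [-0.03017789  0.0567739   0.04912919]
[array([321.72201576, 177.1065581 ]), array([320.27937858, 162.89209676])] [array([363.44292134, 208.78553919]), array([365.85194078, 217.45545053])]
```

View pics/c5.png

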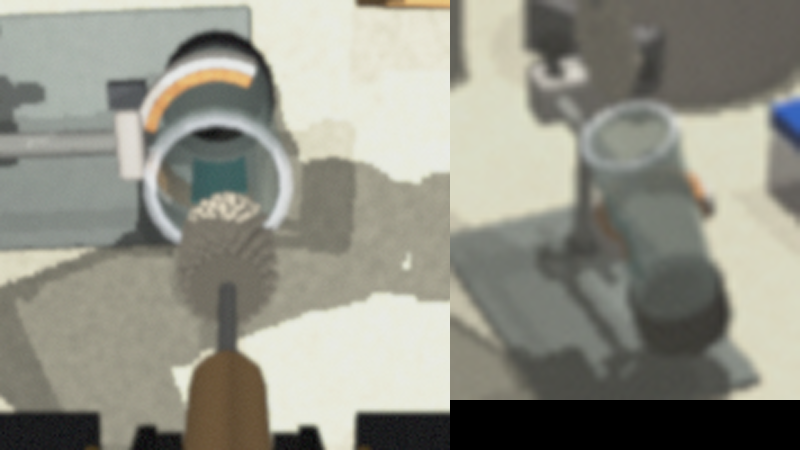

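Wrist view: the mouth ring centre is at (317,161) and the tuft at (321,172), so the brush needs about 4 mm in +y. The column's lower end lies straight above the mouth in the picture, so the slant plane matches. Shift and insert part way.

Call:
move_arm:
  targets: "0 0.16 0 0;0.2 0 -0.65 0;0.2 0 -0.65 0;0.2 0 -0.65 0;0.2 0 -0.65 0;0 0 0 0"

```text
time_s: 9.6
tcp_pos: [0.6052, 0.0755, 0.2878]
ee_rot: [[1.0, 0.028, -0.007], [0.028, -1.0, -0.001], [-0.007, 0.001, -1.0]]
wrist_force: [-0.2, 1.0, -1.7]
gripper_width: 0.201
gripper_force: 30.0
```

```bash
cat > tipc.py <<'E'
from h import *
def tc(s,t=17,m=(.634,.0765,.187),psi=1.7):
    R=s["ee_rot"];tip=s["tcp_pos"]+R@[.038,0,.139];a=np.radians(t)
    Rz=cv2.Rodrigues(np.array([0,0,np.radians(psi)]))[0];C=Rz@np.array([[np.cos(a),0,-np.sin(a)],[0,1,0],[np.sin(a),0,np.cos(a)]])
    f=s["wrist_force"]-np.array([-.1,0,-1.08]);return "tip_c mm",((tip-m)@C*1e3).round(1),"Fc",(f@C).round(2)
E
python3 - <<'E'
from tipc import *
s=sense();print(tc(s),s["wrist_force"].round(2),s["tcp_pos"].round(4))
for i in range(6):
    capture("wrist");s=sense();print(tc(s))
s=sense();w=capture("wrist");cv2.imwrite("pics/c6.png",cv2.resize(w["image"][60:260,220:420],(500,500),interpolation=cv2.INTER_CUBIC))
E
```

```text
('tip_c mm', array([ -3.4,  -0.4, -39.2]), 'Fc', array([-0.26,  1.03, -0.52])) [-0.22  1.03 -1.66] [0.6052 0.0755 0.2878]
('tip_c mm', array([ -1.9,  -0.4, -37.3]), 'Fc', array([-0.09, -0.23,  1.4 ]))
('tip_c mm', array([ -0.1,  -0.2, -35.7]), 'Fc', array([ 0.57, -0.24,  0.52]))
('tip_c mm', array([  0.9,   0. , -34.8]), 'Fc', array([0.13, 0.1 , 1.46]))
('tip_c mm', array([  1.4,   0.2, -34.3]), 'Fc', array([ 0.25, -0.92,  0.3 ]))
('tip_c mm', array([  1.5,   0.4, -34.2]), 'Fc', array([-0.65, -0.24, -0.07]))
('tip_c mm', array([  1.3,   0.5, -34.3]), 'Fc', array([ 0.65, -0.36,  0.38]))
```

View pics/c6.png

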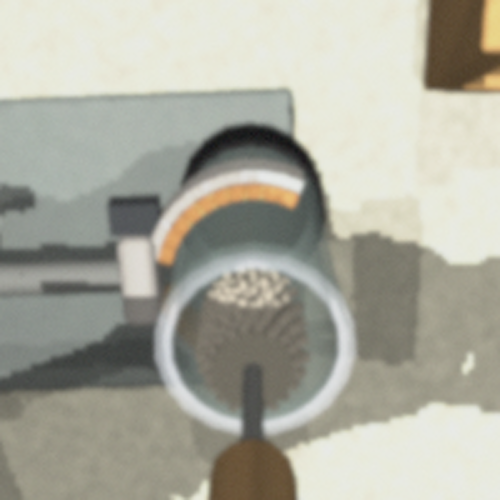

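The brush is centred in the mouth (ring centre 255,340; stem 253,400 in the crop). Going deeper, slowly, toward the plunger.

Call:
move_arm:
  targets: "0.1 0 -0.4 0;0.14 0 -0.5 0;0.14 0 -0.5 0;0.14 0 -0.5 0;0.14 0 -0.4 0;0.07 0 -0.2 0;0 0 0 0;0 0 0 0;0 0 0 0"

```text
time_s: 10.7
tcp_pos: [0.6252, 0.0761, 0.23]
ee_rot: [[1.0, 0.029, 0.001], [0.029, -1.0, 0.0], [0.001, -0.0, -1.0]]
wrist_force: [0.4, -0.4, -1.1]
gripper_width: 0.194
gripper_force: 30.0
```

```bash
cat > r.py <<'E'
from tipc import *
P=[];F=[];M=[]
for i in range(6):
    capture("wrist");s=sense();F.append(s["wrist_force"]);P.append(s["tcp_pos"]);M.append(s["moment"])
s["wrist_force"]=np.mean(F,0);s["tcp_pos"]=np.mean(P,0);print(tc(s),s["tcp_pos"].round(4),np.std(F,0).round(2),np.mean(M,0).round(3),s["time_s"])
E
python3 r.py
```

```text
('tip_c mm', array([-2.000e-01, -1.000e-01, -1.002e+02]), 'Fc', array([ 0.09, -0.32, -0.22])) [0.625  0.0762 0.2301] [0.62 0.55 0.48] [-0.031 -0.001 -0.022] 11.0
```

Call:
move_arm:
  targets: "0.03 0 -0.1 0;0.03 0 -0.1 0;0.03 0 -0.1 0;0 0 0 0;0 0 0 0;0 0 0 0"

```text
time_s: 11.5
tcp_pos: [0.6271, 0.076, 0.2217]
ee_rot: [[1.0, 0.029, -0.0], [0.029, -1.0, -0.0], [-0.0, 0.0, -1.0]]
wrist_force: [0.1, -0.6, -1.2]
gripper_width: 0.198
gripper_force: 30.0
```

```bash
python3 r.py
```

```text
('tip_c mm', array([  -0.6,   -0.2, -108.6]), 'Fc', array([ 0.28, -0.32,  0.31])) [0.6271 0.0761 0.2219] [0.59 0.4  0.59] [-0.034  0.022  0.013] 11.8
```

Call:
move_arm:
  targets: "0.02 0 -0.06 0;0.02 0 -0.06 0;0 0 0 0;0 0 0 0;0 0 0 0"

```text
time_s: 12.22
tcp_pos: [0.6281, 0.0761, 0.2188]
ee_rot: [[1.0, 0.029, -0.0], [0.029, -1.0, -0.0], [-0.0, 0.0, -1.0]]
wrist_force: [-0.2, 0.0, -0.7]
gripper_width: 0.198
gripper_force: 30.0
```

```bash
python3 r.py
```

```text
('tip_c mm', array([  -0.6,   -0.3, -111.9]), 'Fc', array([0.34, 0.33, 0.13])) [0.6281 0.0761 0.2188] [0.34 0.58 0.38] [-0.046  0.007 -0.001] 12.5167
```

Call:
move_arm:
  targets: "0.02 0 -0.06 0;0.02 0 -0.06 0;0 0 0 0;0 0 0 0;0 0 0 0"

```text
time_s: 12.93
tcp_pos: [0.6291, 0.0761, 0.2157]
ee_rot: [[1.0, 0.029, -0.0], [0.029, -1.0, -0.0], [-0.0, 0.0, -1.0]]
wrist_force: [0.2, -0.9, -1.1]
gripper_width: 0.198
gripper_force: 30.0
```

```bash
python3 r.py
```

```text
('tip_c mm', array([  -0.5,   -0.3, -115. ]), 'Fc', array([0.11, 0.34, 0.39])) [0.6291 0.0761 0.2159] [0.43 0.52 0.24] [-0.024  0.018  0.026] 13.2333
```

Call:
move_arm:
  targets: "0.02 0 -0.06 0;0.02 0 -0.06 0;0 0 0 0;0 0 0 0;0 0 0 0"

```text
time_s: 13.65
tcp_pos: [0.6301, 0.0761, 0.2127]
ee_rot: [[1.0, 0.029, -0.0], [0.029, -1.0, -0.0], [-0.0, 0.0, -1.0]]
wrist_force: [0.0, -0.3, -1.4]
gripper_width: 0.198
gripper_force: 30.0
```

```bash
python3 r.py
```

```text
('tip_c mm', array([  -0.5,   -0.3, -118.2]), 'Fc', array([ 0.03, -0.2 , -0.02])) [0.6301 0.0761 0.2128] [0.48 0.46 0.44] [-0.049  0.012 -0.004] 13.95
```

Call:
move_arm:
  targets: "0.02 0 -0.06 0;0.02 0 -0.06 0;0 0 0 0;0 0 0 0;0 0 0 0"

```text
time_s: 14.37
tcp_pos: [0.6312, 0.0761, 0.2102]
ee_rot: [[1.0, 0.029, 0.001], [0.029, -1.0, 0.0], [0.001, 0.0, -1.0]]
wrist_force: [-0.7, -0.9, 1.6]
gripper_width: 0.199
gripper_force: 30.0
```

```bash
python3 r.py
```

```text
('tip_c mm', array([  -0.3,   -0.4, -121.2]), 'Fc', array([ 0.58, -0.44,  2.49])) [0.6311 0.0761 0.2101] [0.46 0.28 0.45] [-0.039  0.17  -0.02 ] 14.6667
```

The tuft gives: 2.5 N at about -121 mm. I'll push 1 mm more, draw up 14 mm, then move toward the low side.

Call:
move_arm:
  targets: "0.01 0 -0.05 0;0 0 0 0;0 0 0 0;0 0 0 0"

```text
time_s: 15.0
tcp_pos: [0.6314, 0.0761, 0.2087]
ee_rot: [[1.0, 0.029, 0.0], [0.029, -1.0, -0.0], [0.0, 0.0, -1.0]]
wrist_force: [-0.8, 0.5, 2.3]
gripper_width: 0.202
gripper_force: 30.0
```

Call:
move_arm:
  targets: "-0.05 0 0.15 0;-0.06 0 0.2 0;-0.06 0 0.2 0;-0.1 0 -0.03 0;-0.1 0 -0.03 0;-0.05 0 -0.02 0;0 0 0 0;0 0 0 0;0 0 0 0"

```text
time_s: 15.75
tcp_pos: [0.6208, 0.076, 0.2201]
ee_rot: [[1.0, 0.029, -0.0], [0.029, -1.0, -0.0], [-0.0, 0.0, -1.0]]
wrist_force: [-0.5, -0.2, -0.6]
gripper_width: 0.197
gripper_force: 30.0
```

```bash
python3 r.py
```

```text
('tip_c mm', array([-7.200e+00, -1.000e-01, -1.085e+02]), 'Fc', array([ 0.09, -0.16,  0.13])) [0.6209 0.076  0.2202] [0.47 0.37 0.59] [-0.025  0.002 -0.002] 16.05
```

Call:
move_arm:
  targets: "-0.05 0 -0.02 0;-0.05 0 -0.01 0;0 0 0 0;0 0 0 0;0 0 0 0"

```text
time_s: 16.47
tcp_pos: [0.6183, 0.0761, 0.2196]
ee_rot: [[1.0, 0.029, 0.0], [0.029, -1.0, -0.0], [0.0, 0.0, -1.0]]
wrist_force: [0.2, 0.8, -1.1]
gripper_width: 0.199
gripper_force: 30.0
```

```bash
python3 r.py
```

```text
('tip_c mm', array([  -9.8,    0. , -108.3]), 'Fc', array([0.01, 0.14, 0.31])) [0.6183 0.0761 0.2196] [0.37 0.35 0.27] [-0.038 -0.043 -0.016] 16.7667
```

Call:
move_arm:
  targets: "-0.06 0 -0.02 0;0 0 0 0;0 0 0 0;0 0 0 0"

```text
time_s: 17.1
tcp_pos: [0.6171, 0.0761, 0.2192]
ee_rot: [[1.0, 0.029, 0.001], [0.029, -1.0, 0.0], [0.001, -0.0, -1.0]]
wrist_force: [1.5, -0.3, -0.3]
gripper_width: 0.195
gripper_force: 30.0
```

```bash
python3 r.py
```

```text
('tip_c mm', array([-1.100e+01,  1.000e-01, -1.083e+02]), 'Fc', array([ 1.25, -0.21,  0.27])) [0.6171 0.0761 0.2192] [0.31 0.49 0.44] [-0.043 -0.456  0.01 ] 17.4
```

Call:
move_arm:
  targets: "-0.04 0 -0.01 0;0 0 0 0;0 0 0 0;0 0 0 0"

```text
time_s: 17.73
tcp_pos: [0.6161, 0.0761, 0.2191]
ee_rot: [[1.0, 0.029, 0.001], [0.029, -1.0, 0.0], [0.001, -0.0, -1.0]]
wrist_force: [1.8, 0.1, 0.4]
gripper_width: 0.2
gripper_force: 30.0
```

```bash
python3 r.py
```

```text
('tip_c mm', array([-1.200e+01,  1.000e-01, -1.082e+02]), 'Fc', array([ 2.34, -0.53,  0.57])) [0.6161 0.0761 0.219 ] [0.69 0.74 0.59] [-0.062 -0.806 -0.006] 18.0333
```

Call:
move_arm:
  targets: "-0.03 0 -0.01 0;-0.03 0 -0.01 0;0 0 0 0;0 0 0 0;-0.04 0 0.13 0;-0.04 0 0.13 0;0 0 0 0;0 0 0 0;0 0 0 0"

```text
time_s: 18.78
tcp_pos: [0.6126, 0.0762, 0.2253]
ee_rot: [[1.0, 0.03, 0.001], [0.03, -1.0, 0.0], [0.001, -0.0, -1.0]]
wrist_force: [2.9, -0.9, 1.1]
gripper_width: 0.196
gripper_force: 30.0
```

```bash
python3 r.py
```

```text
('tip_c mm', array([ -13.5,    0.3, -101.2]), 'Fc', array([3.76, 0.21, 1.78])) [0.6126 0.0761 0.2253] [0.58 0.37 0.49] [ 0.139 -1.358  0.   ] 19.0833
```

Call:
move_arm:
  targets: "-0.05 0 0.16 0;-0.05 0 0.16 0;-0.05 0 0.16 0;-0.05 0 0.16 0;0 0 0 0;0 0 0 0;0 0 0 0"

```text
time_s: 19.67
tcp_pos: [0.6073, 0.076, 0.2415]
ee_rot: [[1.0, 0.029, 0.001], [0.029, -1.0, -0.0], [0.001, 0.0, -1.0]]
wrist_force: [3.7, -0.0, 1.7]
gripper_width: 0.196
gripper_force: 30.0
```

```bash
python3 r.py
```

```text
('tip_c mm', array([-14. ,   0.3, -84.5]), 'Fc', array([ 3.55, -0.06,  1.82])) [0.6073 0.076  0.2411] [0.25 0.57 0.41] [ 0.056 -1.227 -0.002] 19.9667
```

Call:
move_arm:
  targets: "-0.05 0 0.15 0;-0.05 0 0.15 0;0 0 0 0;0 0 0 0;-0.05 0 0.15 0;-0.05 0 0.15 0;-0.05 0 0.15 0;0 0 0 0;0 0 0 0"

```text
time_s: 20.72
tcp_pos: [0.6011, 0.076, 0.2606]
ee_rot: [[1.0, 0.03, 0.001], [0.03, -1.0, 0.0], [0.001, 0.0, -1.0]]
wrist_force: [4.0, 0.6, 2.1]
gripper_width: 0.204
gripper_force: 30.0
```

```bash
python3 r.py
```

```text
('tip_c mm', array([-14.2,   0.5, -64.5]), 'Fc', array([4.18, 0.44, 2.18])) [0.6012 0.076  0.2602] [0.56 0.37 0.3 ] [ 0.089 -1.364  0.015] 21.0167
```

Call:
move_arm:
  targets: "-0.05 0 0.15 0;-0.05 0 0.15 0;0 0 0 0;0 0 0 0"

```text
time_s: 21.35
tcp_pos: [0.5985, 0.076, 0.2674]
ee_rot: [[1.0, 0.029, 0.0], [0.029, -1.0, -0.0], [0.0, 0.0, -1.0]]
wrist_force: [3.6, -0.1, 0.9]
gripper_width: 0.197
gripper_force: 30.0
```

```bash
python3 r.py
```

```text
('tip_c mm', array([-14.7,   0.6, -56.9]), 'Fc', array([ 3.9 , -0.05,  1.05])) [0.5985 0.076  0.2673] [0.61 0.26 0.52] [ 0.129 -1.36   0.011] 21.65
```

Call:
move_arm:
  targets: "0.23 0 0.07 0;0.23 0 0.07 0;0.1 0 -0.3 0;0.12 0 -0.35 0;0.12 0 -0.35 0;0.12 0 -0.35 0;0.12 0 -0.35 0;0.1 0 -0.3 0;0.07 0 -0.2 0;0.03 0 -0.1 0"

```text
time_s: 22.48
tcp_pos: [0.6294, 0.0759, 0.2116]
ee_rot: [[1.0, 0.029, -0.002], [0.029, -1.0, -0.001], [-0.002, 0.001, -1.0]]
wrist_force: [-0.1, 0.4, -0.7]
gripper_width: 0.198
gripper_force: 30.0
```

Call:
move_arm:
  targets: "0 0 0 0;0.02 0 -0.05 0;0.02 0 -0.06 0;0.01 0 -0.05 0;0 0 0 0;0 0 0 0;0 0 0 0"

```text
time_s: 23.07
tcp_pos: [0.631, 0.0761, 0.2098]
ee_rot: [[1.0, 0.03, 0.001], [0.03, -1.0, 0.0], [0.001, -0.0, -1.0]]
wrist_force: [-0.8, 0.4, 1.8]
gripper_width: 0.198
gripper_force: 30.0
```

```bash
python3 r.py
```

```text
('tip_c mm', array([  -0.5,   -0.3, -121.7]), 'Fc', array([0.64, 0.44, 3.09])) [0.631  0.0761 0.2095] [0.33 0.35 0.58] [-0.022  0.122  0.01 ] 23.3667
```

Call:
move_arm:
  targets: "-0.05 0 0.18 0;-0.1 0 0.3 0;-0.1 0 0.3 0;-0.15 0 -0.05 0;-0.15 0 -0.05 0;-0.1 0 -0.03 0;-0.05 0 -0.02 0;-0.05 0 -0.01 0;0 0 0 0;0 0 0 0"

```text
time_s: 24.2
tcp_pos: [0.6127, 0.0762, 0.2248]
ee_rot: [[1.0, 0.029, 0.002], [0.029, -1.0, 0.0], [0.002, -0.0, -1.0]]
wrist_force: [1.4, 0.6, 0.6]
gripper_width: 0.2
gripper_force: 30.0
```

```bash
python3 r.py
```

```text
('tip_c mm', array([ -13.6,    0.3, -101.6]), 'Fc', array([ 2.65, -0.34,  0.62])) [0.6126 0.0761 0.2248] [0.58 0.61 0.57] [-0.021 -0.853  0.016] 24.5
```

Call:
move_arm:
  targets: "-0.05 0 -0.01 0;-0.05 0 0.15 0;-0.05 0 0.16 0;-0.05 0 0.16 0;-0.05 0 0.16 0;0 0 0 0;0 0 0 0"

```text
time_s: 25.08
tcp_pos: [0.6062, 0.0761, 0.2413]
ee_rot: [[1.0, 0.03, 0.002], [0.03, -1.0, 0.0], [0.002, -0.0, -1.0]]
wrist_force: [2.6, 0.6, 2.6]
gripper_width: 0.195
gripper_force: 30.0
```

```bash
python3 r.py
```

```text
('tip_c mm', array([-15. ,   0.4, -84.4]), 'Fc', array([4.16, 0.53, 2.43])) [0.6062 0.0761 0.2408] [0.43 0.51 0.33] [ 0.149 -1.493  0.015] 25.3833
```

Good (about 4.2 N sideways). Continue the stroke to the mouth.

Call:
move_arm:
  targets: "-0.05 0 0.15 0;-0.05 0 0.15 0;0 0 0 0;0 0 0 0;-0.05 0 0.15 0;-0.05 0 0.15 0;-0.05 0 0.15 0;0 0 0 0;0 0 0 0"

```text
time_s: 26.13
tcp_pos: [0.5996, 0.076, 0.2592]
ee_rot: [[1.0, 0.029, 0.0], [0.029, -1.0, -0.0], [0.0, 0.0, -1.0]]
wrist_force: [4.0, 1.5, 0.4]
gripper_width: 0.198
gripper_force: 30.0
```

Call:
move_arm:
  targets: "-0.04 0 0.15 0;-0.04 0 0.15 0;0 0 0 0;0 0 0 0;0 0 0 0"

```text
time_s: 26.55
tcp_pos: [0.5975, 0.076, 0.2666]
ee_rot: [[1.0, 0.029, 0.0], [0.029, -1.0, -0.0], [0.0, 0.0, -1.0]]
wrist_force: [3.0, 0.2, 2.0]
gripper_width: 0.199
gripper_force: 30.0
```

```bash
python3 r.py
```

```text
('tip_c mm', array([-15.9,   0.6, -57.3]), 'Fc', array([4.21, 0.34, 2.52])) [0.5976 0.076  0.2666] [0.56 0.47 0.29] [ 0.156 -1.375  0.015] 26.85
```

Call:
move_arm:
  targets: "0.25 0 0.08 0;0.25 0 0.07 0;0.1 0 -0.3 0;0.12 0 -0.35 0;0.12 0 -0.35 0;0.12 0 -0.35 0;0.12 0 -0.35 0;0.1 0 -0.3 0;0.07 0 -0.2 0;0.03 0 -0.1 0"

```text
time_s: 27.68
tcp_pos: [0.6294, 0.0759, 0.2112]
ee_rot: [[1.0, 0.029, -0.002], [0.029, -1.0, -0.001], [-0.002, 0.001, -1.0]]
wrist_force: [-0.8, -0.1, 0.9]
gripper_width: 0.195
gripper_force: 30.0
```

Call:
move_arm:
  targets: "0 0 0 0;0.02 0 -0.05 0;0.02 0 -0.06 0;0.01 0 -0.05 0;0 0 0 0;0 0 0 0;0 0 0 0"

```text
time_s: 28.27
tcp_pos: [0.631, 0.0761, 0.2093]
ee_rot: [[1.0, 0.029, 0.001], [0.029, -1.0, 0.0], [0.001, -0.0, -1.0]]
wrist_force: [-1.3, 0.3, 1.6]
gripper_width: 0.196
gripper_force: 30.0
```

```bash
python3 r.py
```

```text
('tip_c mm', array([  -0.7,   -0.3, -122.2]), 'Fc', array([ 0.29, -0.05,  3.15])) [0.631  0.0761 0.2089] [0.48 0.31 0.45] [-0.033  0.216  0.006] 28.5667
```

Third push felt (3.2 N). Same pressing and stroke again.

Call:
move_arm:
  targets: "-0.05 0 0.18 0;-0.1 0 0.3 0;-0.1 0 0.32 0;-0.15 0 -0.05 0;-0.15 0 -0.05 0;-0.1 0 -0.03 0;-0.05 0 -0.02 0;-0.05 0 -0.01 0;-0.05 0 -0.01 0;0 0 0 0"

```text
time_s: 29.4
tcp_pos: [0.6114, 0.0762, 0.2244]
ee_rot: [[1.0, 0.029, 0.002], [0.029, -1.0, 0.0], [0.002, -0.0, -1.0]]
wrist_force: [1.5, 0.1, -2.1]
gripper_width: 0.2
gripper_force: 30.0
```

Call:
move_arm:
  targets: "-0.05 0 0.15 0;-0.05 0 0.16 0;-0.05 0 0.16 0;-0.05 0 0.16 0;0 0 0 0;0 0 0 0"

```text
time_s: 29.9
tcp_pos: [0.6061, 0.0761, 0.2411]
ee_rot: [[1.0, 0.03, 0.002], [0.03, -1.0, 0.0], [0.002, -0.0, -1.0]]
wrist_force: [1.7, 0.3, 0.5]
gripper_width: 0.2
gripper_force: 30.0
```

```bash
python3 r.py
```

```text
('tip_c mm', array([-15.2,   0.4, -84.7]), 'Fc', array([2.75, 0.25, 1.38])) [0.6061 0.0761 0.2405] [0.62 0.44 0.12] [ 0.043 -0.929 -0.008] 30.2
```

Call:
move_arm:
  targets: "-0.06 0 -0.01 0;0 0 0 0;-0.05 0 0.15 0;0 0 0 0;0 0 0 0"

```text
time_s: 30.62
tcp_pos: [0.6034, 0.0762, 0.2438]
ee_rot: [[1.0, 0.029, 0.001], [0.029, -1.0, 0.0], [0.001, -0.0, -1.0]]
wrist_force: [4.7, 0.5, 1.3]
gripper_width: 0.199
gripper_force: 30.0
```

```bash
python3 r.py
```

```text
('tip_c mm', array([-16.9,   0.6, -80.8]), 'Fc', array([4.93, 0.2 , 0.48])) [0.6034 0.0762 0.2438] [0.37 0.36 0.63] [ 0.113 -1.771 -0.005] 30.9167
```

Call:
move_arm:
  targets: "-0.04 0 0.15 0;-0.05 0 0.15 0;0 0 0 0;-0.05 0 0.15 0;-0.05 0 0.15 0;-0.05 0 0.15 0;-0.04 0 0.15 0;0 0 0 0;0 0 0 0;0 0 0 0"

```text
time_s: 31.75
tcp_pos: [0.596, 0.076, 0.2668]
ee_rot: [[1.0, 0.03, 0.0], [0.03, -1.0, -0.0], [0.0, 0.0, -1.0]]
wrist_force: [2.4, 0.8, 2.1]
gripper_width: 0.2
gripper_force: 30.0
```

```bash
python3 r.py
```

```text
('tip_c mm', array([-17.4,   0.6, -57. ]), 'Fc', array([3.49, 0.31, 1.72])) [0.5961 0.076  0.2664] [0.8 0.6 0.5] [ 0.048 -1.254  0.   ] 32.05
```

Call:
move_arm:
  targets: "0.18 0 0.05 0;0.18 0 0.05 0;-0.15 0 0.48 0;-0.2 0 0.64 0;-0.2 0 0.64 0;-0.2 0 0.64 0;-0.2 0 0.64 0;-0.2 0 0.64 0;0 0 0.3 0;0 0 0 0"

```text
time_s: 32.88
tcp_pos: [0.5764, 0.076, 0.3704]
ee_rot: [[1.0, 0.03, 0.003], [0.03, -1.0, 0.001], [0.003, -0.001, -1.0]]
wrist_force: [0.8, -0.4, -0.4]
gripper_width: 0.198
gripper_force: 30.0
```

```bash
python3 - <<'E'
from h import *
for i in range(3):capture("wrist")
s=sense();w=capture("wrist");t=capture("top");T=wristT(w,s);R=s["ee_rot"]
print(s["time_s"],s["tcp_pos"],s["wrist_force"].round(2))
print("tip pred px",proj(w,s["tcp_pos"]+R@[.038,0,.139],T),"mouth pred",proj(w,[.634,.0765,.187],T))
cv2.imwrite("pics/c7.png",cv2.resize(w["image"][60:300,200:440],(600,600),interpolation=cv2.INTER_CUBIC))
E
```

```text
33.0333 [0.57577347 0.07606251 0.36659961] [ 0.76  0.06 -0.96]
tip pred px [321.72089582 177.10632766] mouth pred [323.10478291 148.14385174]
```

View pics/c7.png

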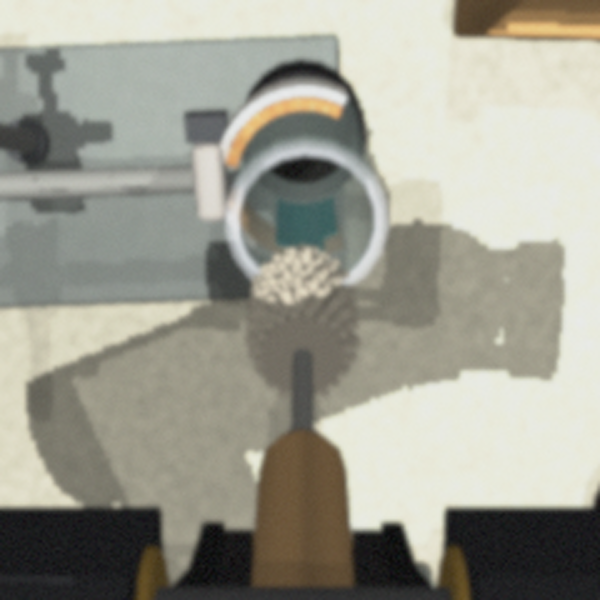

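All three strokes are done. In the crop the tuft (298,277) has shifted only about 3 mm in +x relative to the tool, and the column looks unmoved. I have now viewed 12 pictures, over the limit of 10, so I'll view no more and check by numbers only. Back to the jar.

Call:
move_arm:
  targets: "-0.15 -0.95 0 0.4;-0.15 -1 0 0.4;-0.15 -1 0 0.4;-0.15 -1 0 0.4;-0.15 -1 0 0.4;-0.15 -1 0 0.4;-0.15 -1 0 0.4;-0.15 -1 0 0.4;-0.15 -1 0 0.1;-0.15 -1 0 0"

```text
time_s: 33.97
tcp_pos: [0.5383, -0.1739, 0.367]
ee_rot: [[0.95, 0.312, -0.002], [0.312, -0.95, 0.0], [-0.002, -0.001, -1.0]]
wrist_force: [0.9, 0.3, -0.6]
gripper_width: 0.202
gripper_force: 30.0
```

Call:
move_arm:
  targets: "-0.1 -1 0 0;-0.1 -1 0 0;-0.07 -1 0 0;0 -0.9 0 0;0 -0.85 0 0;0 0 0 0;0 0 0 0;0 0 0 0"

```text
time_s: 34.63
tcp_pos: [0.5319, -0.2912, 0.3672]
ee_rot: [[0.95, 0.312, -0.002], [0.312, -0.95, 0.001], [-0.001, -0.001, -1.0]]
wrist_force: [-0.7, 1.1, -1.3]
gripper_width: 0.194
gripper_force: 30.0
```

```bash
python3 - <<'E'
from h import *
s=sense();w=capture("wrist");T=wristT(w,s);sd=capture("side")
print(s["time_s"],s["tcp_pos"],np.round(s["ee_rot"],3).tolist())
A=cv2.imread("pics/side0.png")
for n,(x,y,ww,h) in {"jar":(368,350,50,40),"tube":(350,205,50,60),"orange":(322,312,40,62)}.items():
    a=cv2.cvtColor(A,cv2.COLOR_BGR2GRAY);b=cv2.cvtColor(sd["image"],cv2.COLOR_BGR2GRAY)
    r=cv2.matchTemplate(b[y-12:y+h+12,x-12:x+ww+12],a[y:y+h,x:x+ww],cv2.TM_CCOEFF_NORMED);_,m,_,l=cv2.minMaxLoc(r);print(n,"shift",l[0]-12,l[1]-12,round(m,3))
print("jar rim pred",proj(w,[.5535,-.284,.125],T))
hsv=cv2.cvtColor(w["image"],cv2.COLOR_BGR2HSV);cv2.imwrite("pics/w9.png",w["image"])
E
```

```text
34.6333 [ 0.53194571 -0.29119485  0.36716758] [[0.95, 0.312, -0.002], [0.312, -0.95, 0.001], [-0.001, -0.001, -1.0]]
jar shift 0 -2 0.643
tube shift -3 2 0.293
orange shift 0 0 0.871
jar rim pred [321.6599869  182.54725489]
```

Call:
move_arm:
  targets: "-0.05 -0.02 -0.6 0;0 0 -0.8 0;0 0 -0.8 0;0 0 -0.8 0;0 0 -0.7 0;0 0 -0.7 0;0 0 -0.5 0;0 0 -0.3 0;0 0 0 0;0 0 0 0"

```text
time_s: 35.57
tcp_pos: [0.5304, -0.2915, 0.238]
ee_rot: [[0.95, 0.313, -0.002], [0.313, -0.95, 0.0], [-0.001, -0.001, -1.0]]
wrist_force: [-1.1, 0.1, -1.1]
gripper_width: 0.2
gripper_force: 30.0
```

```bash
python3 r.py
```

```text
('tip_c mm', array([ -99.4, -354.4,  -60.8]), 'Fc', array([-1.13, -0.09,  0.23])) [ 0.531  -0.2919  0.2388] [0.41 0.39 0.73] [-0.104  0.479  0.007] 35.8667
```

Slight side contact with the jar's far wall (1.1 N); moving back 4 mm.

Call:
move_arm:
  targets: "-0.08 -0.03 0 0;-0.07 -0.02 0 0;0 0 0 0;0 0 0 0"

```text
time_s: 36.2
tcp_pos: [0.5273, -0.2933, 0.2384]
ee_rot: [[0.95, 0.312, 0.001], [0.312, -0.95, -0.0], [0.001, 0.001, -1.0]]
wrist_force: [-0.9, -0.8, -1.0]
gripper_width: 0.199
gripper_force: 30.0
```

```bash
python3 r.py
```

```text
('tip_c mm', array([-103.3, -355.7,  -60.2]), 'Fc', array([-0.26, -0.23,  0.23])) [ 0.5273 -0.2933  0.2382] [0.24 0.54 0.46] [-0.119  0.142 -0.001] 36.5
```

Call:
move_arm:
  targets: "-0.05 -0.02 -0.3 0;0 0 -0.5 0;0 0 -0.5 0;0 0 -0.4 0;0 0 -0.3 0;0 0 0 0;0 0 0 0;0 0 0 0"

```text
time_s: 37.17
tcp_pos: [0.5263, -0.2939, 0.1887]
ee_rot: [[0.95, 0.312, 0.001], [0.312, -0.95, -0.001], [0.001, 0.001, -1.0]]
wrist_force: [0.8, -0.7, -0.4]
gripper_width: 0.195
gripper_force: 30.0
```

```bash
python3 r.py
```

```text
('tip_c mm', array([-118.7, -356.2, -107.2]), 'Fc', array([ 0.21, -0.18,  0.54])) [ 0.5262 -0.2938  0.1887] [0.5  0.16 0.21] [-0.064 -0.024  0.008] 37.4667
```

Call:
move_arm:
  targets: "0 0 -0.25 0;0 0 -0.25 0;0 0 -0.2 0;0 0 0 0;0 0 0 0;0 0 0 0"

```text
time_s: 37.97
tcp_pos: [0.5259, -0.2938, 0.1705]
ee_rot: [[0.95, 0.312, -0.0], [0.312, -0.95, -0.0], [-0.0, 0.0, -1.0]]
wrist_force: [-0.5, 0.0, -0.8]
gripper_width: 0.193
gripper_force: 30.0
```

```bash
python3 r.py
```

```text
('tip_c mm', array([-124.2, -356.1, -124.3]), 'Fc', array([0.09, 0.06, 0.02])) [ 0.526  -0.2938  0.1708] [0.5  0.29 0.4 ] [-0.057  0.001 -0.015] 38.2667
```

Call:
move_arm:
  targets: "0.03 0.01 -0.15 0;0.03 0.01 -0.15 0;0.02 0.01 -0.1 0;0 0 0 0;0 0 0 0;0 0 0 0"

```text
time_s: 38.77
tcp_pos: [0.5276, -0.2929, 0.1603]
ee_rot: [[0.95, 0.312, -0.001], [0.312, -0.95, 0.0], [-0.001, -0.0, -1.0]]
wrist_force: [-1.4, -0.4, -0.7]
gripper_width: 0.199
gripper_force: 30.0
```

```bash
python3 r.py
```

```text
('tip_c mm', array([-125.7, -355.3, -134.6]), 'Fc', array([-0.77, -0.08, -0.31])) [ 0.5277 -0.2929  0.1605] [0.44 0.28 0.54] [-0.108  0.282  0.016] 39.0667
```

Call:
move_arm:
  targets: "-0.04 -0.02 -0.1 0;0 0 -0.1 0;0 0 -0.08 0;0 0 0 0;0 0 0 0;0 0 0 0"

```text
time_s: 39.57
tcp_pos: [0.5271, -0.2935, 0.1536]
ee_rot: [[0.95, 0.312, 0.001], [0.312, -0.95, -0.0], [0.001, 0.0, -1.0]]
wrist_force: [0.6, 0.2, -0.7]
gripper_width: 0.195
gripper_force: 30.0
```

```bash
python3 r.py
```

```text
Traceback (most recent call last):
  File "r.py", line 4, in <module>
    capture("wrist");s=sense();F.append(s["wrist_force"]);P.append(s["tcp_pos"]);M.append(s["moment"])
    ~~~~~~~^^^^^^^^^
ValueError: 200 camera calls are used up
```

The camera calls are used up. Forces are near zero with the tip about 4 mm above the jar floor, so I'll release and go straight up.

Call:
move_arm:
  targets: "0 0 0 0;0 0 0 0;0 0 0 0;0 0 0 0;0 0 0 0;0 0 0 0;0 0 0 0;0 0 0 0;0 0 0 0;0 0 0 0"
  gripper: 87

```text
time_s: 40.5
tcp_pos: [0.5268, -0.2934, 0.1536]
ee_rot: [[0.95, 0.312, -0.0], [0.312, -0.95, 0.0], [-0.0, -0.0, -1.0]]
wrist_force: [-0.4, 0.8, 0.0]
gripper_width: 0.872
gripper_force: 0.0
```

Call:
move_arm:
  targets: "0 0 0 0;0 0 0 0;0 0 0.2 0;0 0 0.4 0;0 0 0.6 0;0 0 0.8 0;0 0 0.8 0;0 0 0.8 0;0 0 0.8 0;0 0 0.8 0"

```text
time_s: 41.33
tcp_pos: [0.5268, -0.2935, 0.2859]
ee_rot: [[0.95, 0.312, 0.001], [0.312, -0.95, -0.001], [0.001, 0.001, -1.0]]
wrist_force: [-0.8, -0.3, 0.2]
gripper_width: 0.998
gripper_force: 0.0
```

Call:
move_arm:
  targets: "0 0 0.5 0;0 0 0 0;0 0 0 0;0 0 0 0;0 0 0 0;0 0 0 0;0 0 0 0;0 0 0 0"

```text
time_s: 42.0
tcp_pos: [0.5267, -0.2934, 0.2954]
ee_rot: [[0.95, 0.312, -0.001], [0.312, -0.95, 0.0], [-0.001, -0.001, -1.0]]
wrist_force: [-0.8, 0.2, 0.5]
gripper_width: 0.996
gripper_force: 0.0
```

```bash
python3 -c "
from station import *
print(finish_job())"
```

```text
the job is handed in; nothing more can be done
None
```

I gave the column three strokes (tuft push felt each time at roughly 3 N, then about 3.5–5 N sideways), put the brush back in its jar and handed the job in at 42 s; no verdict came back, the final resting state is unseen because all 200 camera calls were used, and I viewed 12 pictures instead of the allowed 10.

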